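# Hang the work lantern on the lamp stand's side-opening hook

## Robot

A 6-joint arm with a two-finger parallel gripper is mounted at the origin on the work surface. World frame = base frame: x ahead of the robot, y to its left, z up, the work surface at z = 0. Lengths are in m, angles in degrees, forces in N, time in s.
With the tool pointing down it reaches from about 0.35 to 0.975 m from the base axis. Payload 17.4 kg.
Tool frame: the origin (TCP) lies midway between the tips of the shut fingers; the grasp point (between the pads) lies 19 mm behind it; z points along the fingers, y is the direction in which the jaws open and shut (so a half turn about z gives the same grasp; the last joint's range is limited). The gripper opens to 85 mm and grips with 20 to 120 N. Pads are 22 mm wide; open, the fingers measure 114 mm over their backs; the gripper's body (76 mm by 85 mm) begins 54 mm behind the grasp point. The pads swing forward as they close: fully open they stand 13 mm farther back than shut.
Start: joints at [-77.739, 6.646, 82.598, -0, 90.757, -2.166], TCP at [0.168, -0.654, 0.231] pointing down, gripper open.
Joint ranges: [-162.19, 162.19], [-47.58, 125.68], [4.15, 143.07], [-65.23, 245.23], [0.69, 171.88], [-170.13, 170.13]. Speed limits (degrees/s): [108.29, 108.29, 127.2, 180, 180, 180].

## Interface

Orientations are given as a 3x3 rotation matrix whose columns are the frame's x, y, z axes.
In Python, from bench import robot gives the robot as it stands.
- The arm moves only by the shell command python3 -m creep 'ROWS' [FORCE]. ROWS is JSON, a list of rows, each an object with "hand": the gripper's target within -1 to 1 (fully open at 1, half-way at 0, shut at -1); "delta_pos": the shift along the world's x, y, z in mm, a list of three; "twist": the turn, a rotation vector about the world's x, y, z in degrees, a list of three. A call has 1 to 8 rows; each row shifts and turns the commanded pose from where the row before left it; what a row does not reach is not made up. A row lasts 1/8 s, in which the tool goes at most 62.5 mm and 10.7 degrees, less where a joint would pass 70% of its speed; a pose out of reach is approached as far as the arm can. A call is refused whole if a number of a shift passes 62.5 or a number of a turn 10.7, either way. A call with a gripper value outside its range is refused whole. The fingers move at their own pace and stop on an object; FORCE is the grip in N (left out, the last holds). Time passes only in rows, so rows that do not move let the fingers close. It gives the time, the measured TCP pose, the force and the opening at its end, in the units of the state.
- robot.sense(): the state, without advancing time (a new reading comes with each control period).
- robot.capture(name): name is "scene" or "top"; returns the picture (400x640x3 uint8, red, green, blue); there is no depth.
- robot.camera_model(name): a dict with "intrinsics" (3x3 intrinsics, pixels), "world_to_cam" (4x4, takes a point from world to camera coordinates). Camera axes: x right, y down, z forward; pixel columns grow to the right and rows downward; lengths in m; the calibration is good to about 2 mm. A picture is of the moment at which its call begins. camera_model takes no time and is no camera call.
- robot.close_job(): hands the job in, once; it reports no verdict.
The state is a dict: "t": time; "joint_pos": joint angles; "qd": joint speeds; "joint_torque": joint torques, N m; "eef_pos": TCP position; "tcp_rot": TCP orientation; "force": force on the tool from outside, world axes, zero at the start; "torque": the same for the moment, N m; "finger_gap": finger opening in m.
Only numpy, scipy, OpenCV 4.12 (cv2) and the standard library are available. Lean on these libraries where they do the work, as an engineer would, in place of code of your own. Each camera call takes 0.05 s, during which the arm holds its last target.

## Task

Take the work lantern by the bar of its handle and hang it on the lamp stand's twin hook: bring it in sideways, bar over the noses and under the lips, lower it gently until it rests on the bottom of the throats, and only then let go, so that it hangs in both throats, upright and still. The hook's height was set by hand and is not known exactly, so feel your way in without forcing or jolting the hook or dropping the lantern, and leave the tin, the mug and the darning mushroom where they are.

Things in the scene. Friction and masses are not known exactly. Their poses are not given: they have to be found in the camera images.
- lantern: Round LED work lantern standing on the table: 120 mm across, black base and cap, pale tube between, 0.38 to 0.63 kg. Origin: centre of its underside, z up. Cap top 125 mm up. On the cap stands a fixed steel handle: two flat uprights (6 mm thick, 18 mm broad) at x = -62 and +62 mm, joined on top by a straight bar along x.
- lantern_bar (a point): Centre of the handle bar: round steel, 12 mm in diameter, its axis 185 mm above the lantern's underside. Axes as the lantern: x along the bar, z up; either way round is alike. The open window under the bar is 54 mm high and 118 mm long.
- stand: Heavy steel lamp stand that does not move. Base plate 170 (x) by 250 mm (y), 12 mm thick; origin: centre of its underside, z up. Post, 20 mm round, at y = +60 mm, 312 mm high. A 38 mm collar clamped on it carries a twin hook reaching out to -y: two flat prongs 6 mm thick at x = -42 and +42 mm, joined only by a cross plate at y = 30 to 36 mm. The lantern's bar lies across both, along x.
- hook_low (a point): Midway between the prongs, on the throats' centre line (stand x 0, y -55 mm), 206 mm above the table: the level of the throat floors IF the collar were at its lowest. It was clamped by hand, and the true floors lie 0 to 44 mm higher, unmeasured, other each time: find them by feel or sight. The clamp holds under ordinary pushes. Axes as the stand: z up, mouths open to -y.
- hook_nose (a point): Noses' outer faces, midway between the prongs (stand x 0, y -75 mm), at the lowest throat floor level. Each prong seen from the side: nose y -75 to -63 mm, round top (radius 6) 22 mm above the floor, face down to 12 mm below it; throat y -63 to -47, floor level; upright back wall at y -47. A bar that comes too low meets the nose. Axes as the stand.
- hook_lip (a point): Under the lips, midway between the prongs, over the throat centre line, for the lowest collar. Lip underside 39, top 47 mm above the throat floor, from the back wall out to a rounded end at y -76 mm. So the mouth is 17 mm high: the 12 mm bar's axis goes in 28 to 33 mm above the floor and ends 6 mm above it. Axes as the stand.
- tin: Bystander: closed rusty oblong tin, 127 x 64 x 34 mm, origin at the centre of its underside, x along its length.
- mug: Bystander: white enamel mug, 80 mm across, 78 mm high, handle to its +y, origin at the centre of its underside.
- mushroom: Bystander: wooden darning mushroom standing on its handle, 74 mm across at the head, 103 mm high, origin at the centre of its underside.
Not all that is in view belongs to the job. There is more than one size of the lantern; the one meant has the size given above.

How it is judged (in metres and radians):
On the way, in this order (a step that is already met when the one before it is completed fails the run):
1. the lantern is lifted clear of the table by its handle, not yet touching the stand (height (world z) of lantern above 0.02 m and contact force between the fingers and lantern above 1 N and contact force between lantern and stand below 0.2 N), for 0.2 s.
2. still held, the bar has gone in past the noses, under the lips, over the throats (y of lantern_bar in the frame of stand between -0.06 and -0.05 m and z of lantern_bar in the frame of stand between 0.21 and 0.285 m and x of lantern_bar in the frame of stand between -0.016 and 0.016 m and contact force between the fingers and lantern above 1 N), for 0.1 s.
3. still held, the bar has come to rest on the bottom of a throat (y of lantern_bar in the frame of stand between -0.06 and -0.05 m and (contact force between lantern and throat_floor_a above 0.5 N or contact force between lantern and throat_floor_b above 0.5 N) and contact force between the fingers and lantern above 1 N), for 0.2 s.
At the end, for the whole second after the job is handed in: the lantern hangs from the hook with its bar resting on both throat floors (bar centre within 5 mm of the throat centre line and within 16 mm of midway between the prongs, bar along the stand's x within 0.1 rad, over 0.5 N on each floor), let go, upright within 0.12 rad and still (below 0.03 m/s) (y of lantern_bar in the frame of stand between -0.06 and -0.05 m and x of lantern_bar in the frame of stand between -0.016 and 0.016 m and angle between the x axis of lantern and the x axis of stand, either way round below 0.1 rad and angle between lantern's own z axis and vertical below 0.12 rad and linear speed of lantern below 0.03 m/s and contact force between the fingers and lantern below 0.1 N and contact force between lantern and throat_floor_a above 0.5 N and contact force between lantern and throat_floor_b above 0.5 N); the robot touches nothing.
It fails at once if the lantern is forced or jolted against the stand or its hook (over 25 N) (contact force between lantern and stand above 25 N).
It fails at once if the arm or gripper shoves the stand or its hook (over 20 N) (contact force between any of the arm, the fingers and stand above 20 N).
It fails at once if the lantern is dropped (falls at over 0.25 m/s while out of the robot's fingers) (linear speed of lantern above 0.25 m/s and contact force between the fingers and lantern below 0.1 N).
It fails at once if the tin, the mug or the darning mushroom is moved more than 20 mm (distance of any of tin, mug, mushroom from where it was at the start of the episode above 0.02 m).
It also fails if it takes over 72 s, if anything falls off the work surface, if the arm or the gripper's body presses on something with over 40 N, if the wrist force passes 120 N, or if a joint passes its speed limit or range.

## Working session

There is one attempt and no reset: what is moved stays moved. The work goes in short steps, Python scripts to look and compute and a shell command to move; the robot and the scene stay as the last step left them, time stands still between calls to the robot, and variables do not carry over. Pictures are saved under pics/ and viewed, and the job is handed in when it is done.

```bash
mkdir -p pics; ls
python3 - <<'E'
from bench import robot
import cv2,numpy as np
for n in("scene","top"):
    im=robot.capture(n); cv2.imwrite(f"pics/{n}0.png",im[:,:,::-1])
    m=robot.camera_model(n); print(n,np.round(m["intrinsics"],1).tolist(),np.round(m["world_to_cam"],4).tolist())
s=robot.sense()
for k in s: print(k,np.round(s[k],3).tolist())
E
```

```text
pics
scene [[396.8, 0.0, 321.3], [0.0, 396.8, 189.6], [0.0, 0.0, 1.0]] [[-0.5307, 0.8475, 0.0113, 0.3217], [0.7336, 0.466, -0.4947, -0.2845], [-0.4245, -0.2543, -0.869, 1.303], [0.0, 0.0, 0.0, 1.0]]
top [[434.3, 0.0, 324.5], [0.0, 434.3, 199.0], [0.0, 0.0, 1.0]] [[0.0153, -0.9999, 0.0049, -0.0522], [-0.9964, -0.0157, -0.0837, 0.5324], [0.0838, -0.0036, -0.9965, 1.3654], [0.0, 0.0, 0.0, 1.0]]
t 0.1
joint_pos [-77.738, 6.672, 82.634, -0.0, 90.757, -2.167]
qd [-0.026, -0.002, -0.173, -0.002, 0.02, -0.039]
joint_torque [0.001, -73.367, -63.379, -0.0, 0.005, 0.0]
eef_pos [0.168, -0.654, 0.231]
tcp_rot [[0.968, 0.249, -0.0], [0.249, -0.968, 0.001], [0.0, -0.001, -1.0]]
force [-0.036, -0.168, -0.892]
torque [0.006, 0.023, -0.002]
finger_gap 0.085
```

View pics/scene0.png

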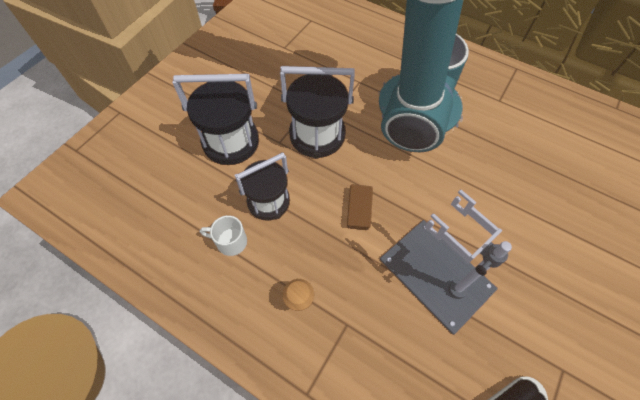

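View pics/top0.png

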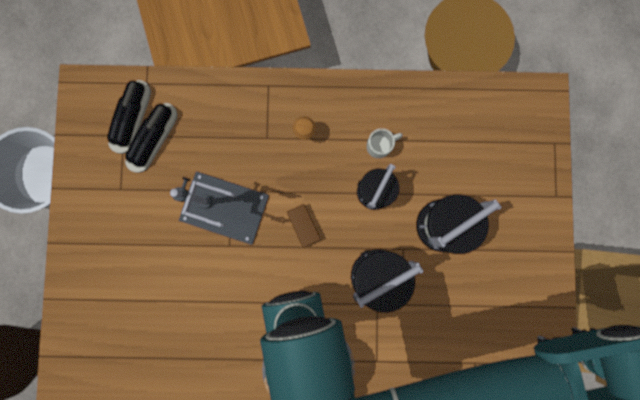

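Run:
```python
import cv2
a=cv2.imread("pics/scene0.png");b=cv2.imread("pics/top0.png")
f=lambda im,x0,x1,y0,y1,k:cv2.resize(im[y0:y1,x0:x1],None,fx=k,fy=k,interpolation=cv2.INTER_CUBIC)
cv2.imwrite("pics/c1.png",f(b,340,510,150,320,3.5))
cv2.imwrite("pics/c2.png",f(a,160,370,60,220,3.7))
cv2.imwrite("pics/c3.png",f(b,160,330,160,260,4.7))
cv2.imwrite("pics/c4.png",f(a,340,530,180,330,4))
```

```text
(no output)
```

View pics/c1.png

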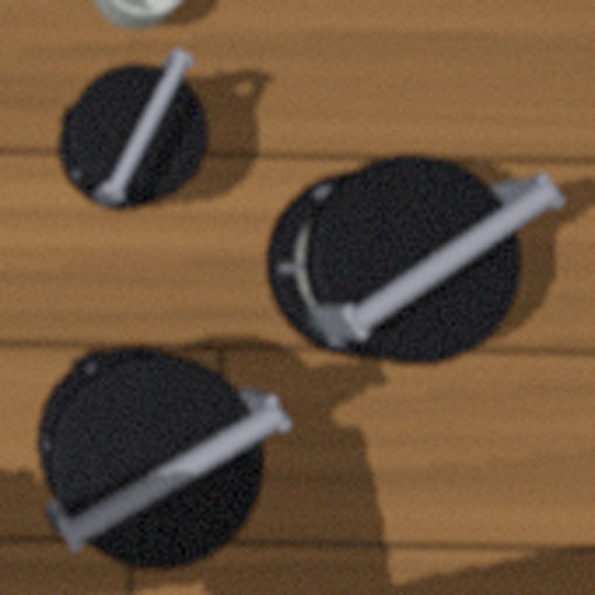

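View pics/c2.png

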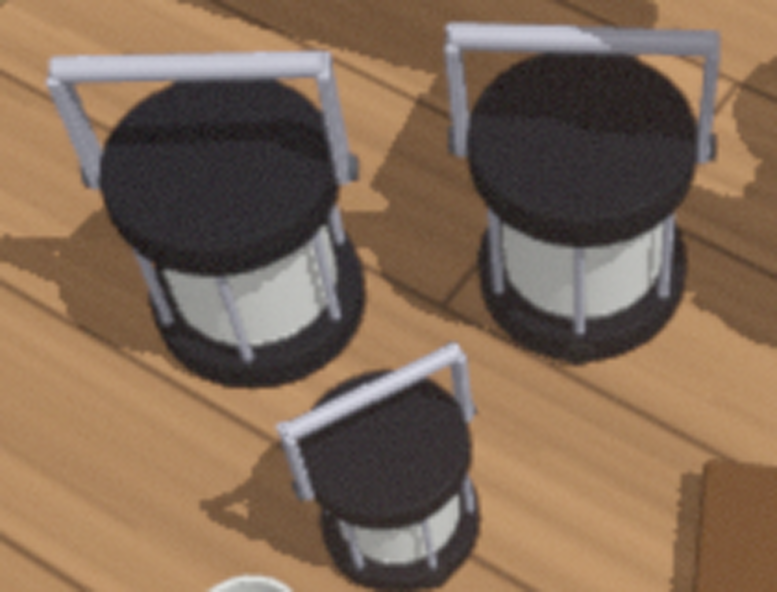

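View pics/c3.png

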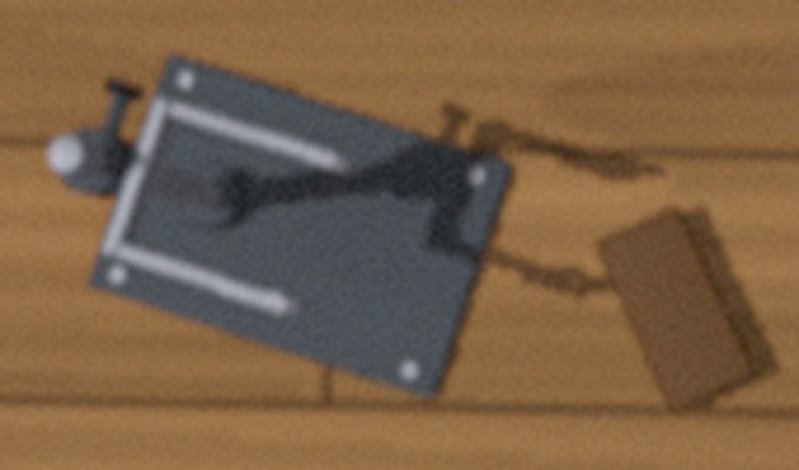

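View pics/c4.png

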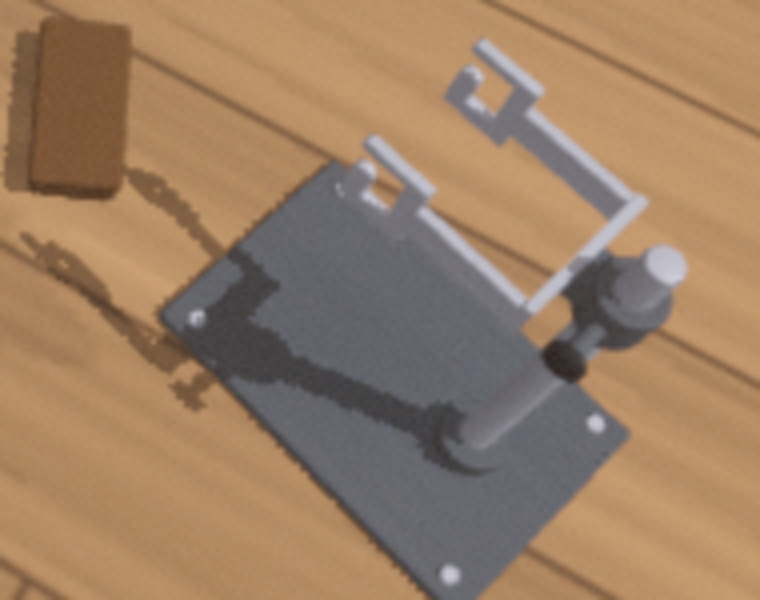

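```bash
cat > h.py <<'E'
from bench import robot
import cv2,numpy as np
M={n:robot.camera_model(n) for n in("scene","top")}
def ray(n,p):
    K=np.array(M[n]["intrinsics"]);T=np.array(M[n]["world_to_cam"]);R=T[:3,:3]
    return -R.T@T[:3,3], R.T@np.linalg.solve(K,[p[0],p[1],1])
def onz(n,p,z):
    c,d=ray(n,p); return c+d*(z-c[2])/d[2]
def tri(ps,pt):
    c1,d1=ray("scene",ps);c2,d2=ray("top",pt)
    s=np.linalg.lstsq(np.stack([d1,-d2],1),c2-c1,rcond=None)[0]
    a,b=c1+d1*s[0],c2+d2*s[1]; return (a+b)/2,np.linalg.norm(a-b)
def proj(n,P):
    K=np.array(M[n]["intrinsics"]);T=np.array(M[n]["world_to_cam"]);q=K@(T[:3,:3]@P+T[:3,3]);return q[:2]/q[2]
E
python3 - <<'E'
from h import *
np.set_printoptions(precision=4,suppress=True)
for nm,s,t in (("A",[(174.9,78.9),(247.8,77.6)],[(438.6,242),(497.1,204.3)]),("B",[(281.6,70),(353.2,71.4)],[(359.4,301.4),(420,267.7)])):
    for ts in (t,t[::-1]):
        q=[tri(a,b) for a,b in zip(s,ts)]
        print(nm,[(x[0],round(x[1],4)) for x in q],np.linalg.norm(q[0][0]-q[1][0]))
C3=lambda p:(p[0]/4.7+160,p[1]/4.7+160); C4=lambda p:(p[0]/4+340,p[1]/4+180)
print("plate top", [onz("top",C3(p),.012) for p in((170,57),(510,165),(435,395),(92,285))])
print("plate scene", [onz("scene",C4(p),.012) for p in((160,315),(340,162),(628,435))])
print("post",onz("top",C3((66,153)),.312),onz("scene",C4((666,266)),.312),tri(C4((666,266)),C3((66,153))))
E
```

```text
A [(array([ 0.4698, -0.3933,  0.2991]), np.float64(0.1727)), (array([ 0.4676, -0.3842,  0.3402]), np.float64(0.1674))] 0.04214761864987798
A [(array([ 0.5053, -0.4985,  0.2621]), np.float64(0.0031)), (array([ 0.4051, -0.3443,  0.2651]), np.float64(0.0019))] 0.1838703330819891
B [(array([ 0.3113, -0.1998,  0.3035]), np.float64(0.1738)), (array([ 0.3225, -0.1908,  0.3414]), np.float64(0.1744))] 0.040575569594753884
B [(array([ 0.3361, -0.2937,  0.2614]), np.float64(0.0037)), (array([ 0.2482, -0.1353,  0.2678]), np.float64(0.0041))] 0.18126026607918785
plate top [array([0.6148, 0.3719, 0.012 ]), array([0.5439, 0.1364, 0.012 ]), array([0.3864, 0.1831, 0.012 ]), array([0.4573, 0.4187, 0.012 ])]
plate scene [array([0.5485, 0.1424, 0.012 ]), array([0.3865, 0.1949, 0.012 ]), array([0.4619, 0.4258, 0.012 ])]
post [0.5193 0.3372 0.312 ] [0.5224 0.3417 0.312 ] (array([0.5196, 0.3411, 0.3062]), np.float64(0.003696141416179681))
```

Run:
```python
from h import *
np.set_printoptions(precision=4,suppress=True)
C1=lambda p:(p[0]/3.5+340,p[1]/3.5+150);C2=lambda p:(p[0]/3.7+160,p[1]/3.7+60)
C3=lambda p:(p[0]/4.7+160,p[1]/4.7+160); C4=lambda p:(p[0]/4+340,p[1]/4+180)
for a,b in (((288,430),(112,193)),((458,352),(182,55)),((288,430),(182,55)),((458,352),(112,193))):
    print(tri(C2(a),C1(b)), onz("top",C1(b),.191),onz("scene",C2(a),.191))
e=[onz("top",C1(b),.191) for b in((112,193),(182,55))];print(np.linalg.norm(e[0]-e[1]))
# bolts
bt=[(186,78),(478,175),(409,370),(117,274)]
print("bolts",[onz("top",C3(b),.014) for b in bt])
bs=[(198,318),(596,424),(450,574)]
print("bolts s",[onz("scene",C4(b),.014) for b in bs])
print("lip ends",tri(C4((372,142)),C3((290,305))),tri(C4((482,45)),C3((290,305))),tri(C4((372,142)),C3((340,162))))
# cap of small lantern blob in top
im=cv2.imread("pics/top0.png")
m=(im.max(2)<70).astype(np.uint8);n,l,s,c=cv2.connectedComponentsWithStats(m)
for i in range(1,n):
    if s[i,4]>150: print(s[i],c[i])
```

```text
(array([ 0.5476, -0.2298,  0.0988]), np.float64(0.1116196911362568)) [ 0.5039 -0.1769  0.191 ] [ 0.6177 -0.2267  0.191 ]
(array([ 0.5791, -0.1707,  0.2958]), np.float64(0.09703625152673129)) [ 0.6165 -0.2328  0.191 ] [ 0.5104 -0.17    0.191 ]
(array([ 0.6163, -0.2319,  0.185 ]), np.float64(0.004309441997169455)) [ 0.6165 -0.2328  0.191 ] [ 0.6177 -0.2267  0.191 ]
(array([ 0.5041, -0.1772,  0.178 ]), np.float64(0.002790499115323177)) [ 0.5039 -0.1769  0.191 ] [ 0.5104 -0.17    0.191 ]
0.12570591255677283
bolts [array([0.6001, 0.3598, 0.014 ]), array([0.5365, 0.1578, 0.014 ]), array([0.403 , 0.2009, 0.014 ]), array([0.465 , 0.4014, 0.014 ])]
bolts s [array([0.538 , 0.1641, 0.014 ]), array([0.4669, 0.406 , 0.014 ]), array([0.5999, 0.364 , 0.014 ])]
lip ends (array([0.4492, 0.2242, 0.1792]), np.float64(0.042660213254370055)) (array([0.4394, 0.2245, 0.2824]), np.float64(0.006958325110386307)) (array([0.5189, 0.1998, 0.2797]), np.float64(0.00628532665799578))
[ 107   81   65   85 2728] [136.8889 125.5872]
[357 169  30  38 600] [369.415  184.9183]
[373 173  28  36 480] [388.725  192.6646]
[205 190  60  28 574] [238.9443 200.1446]
[ 417  195   72   59 2735] [453.2172 223.0647]
[ 351  248   68   51 1887] [376.9767 269.247 ]
[ 583  266   57   44 1176] [605.6207 286.5034]
[364 276  52  42 955] [393.4199 297.7204]
[ 269  290   63   47 1708] [299.9133 314.9444]
[ 315  318   78   82 1646] [345.9156 366.0006]
[   0  325   40   75 2478] [ 17.3188 358.542 ]
[ 395  325  245   75 4531] [514.4023 363.1187]
[586 357  41  43 593] [604.4705 385.7976]
```

```bash
python3 -m creep '[{"hand":-1,"delta_pos":[31,31,16],"twist":[0,0,-2]},{"hand":-1,"delta_pos":[31,31,16],"twist":[0,0,-2]},{"hand":-1,"delta_pos":[31,31,16],"twist":[0,0,-2]},{"hand":-1,"delta_pos":[31,31,16],"twist":[0,0,-2]},{"hand":-1,"delta_pos":[31,31,16],"twist":[0,0,-2]},{"hand":-1,"delta_pos":[31,31,16],"twist":[0,0,-2]},{"hand":-1,"delta_pos":[31,31,16],"twist":[0,0,-2]},{"hand":-1,"delta_pos":[31,31,16],"twist":[0,0,-2]}]' 30
python3 -m creep '[{"hand":-1,"delta_pos":[13,50,0],"twist":[0,0,-2]},{"hand":-1,"delta_pos":[13,50,0],"twist":[0,0,-2]},{"hand":-1,"delta_pos":[13,50,0],"twist":[0,0,-2]},{"hand":-1,"delta_pos":[13,50,0],"twist":[0,0,-2]},{"hand":-1,"delta_pos":[13,50,0],"twist":[0,0,-2]},{"hand":-1,"delta_pos":[13,50,0],"twist":[0,0,-2]},{"hand":-1,"delta_pos":[13,50,0],"twist":[0,0,-2]},{"hand":-1,"delta_pos":[13,50,0],"twist":[0,0,-2]}]'
```

```text
t: 1.1
eef_pos: [0.417, -0.4045, 0.3596]
tcp_rot: [[1.0, -0.029, -0.0], [-0.029, -1.0, 0.0], [-0.0, -0.0, -1.0]]
force: [0.8, -0.2, 0.0]
finger_gap: -0.0004
t: 2.1
eef_pos: [0.5202, -0.004, 0.3591]
tcp_rot: [[0.953, -0.303, -0.0], [-0.303, -0.953, -0.0], [-0.0, 0.0, -1.0]]
force: [0.3, -0.7, -0.2]
finger_gap: 0.0
```

```bash
python3 -m creep '[{"hand":-1,"delta_pos":[1,50,0],"twist":[0,0,0]},{"hand":-1,"delta_pos":[1,50,0],"twist":[0,0,0]},{"hand":-1,"delta_pos":[1,50,-4],"twist":[0,0,0]},{"hand":-1,"delta_pos":[1,46,-15],"twist":[0,0,0]},{"hand":-1,"delta_pos":[0,20,-20],"twist":[0,0,0]},{"hand":-1,"delta_pos":[0,0,0],"twist":[0,0,0]}]'
python3 - <<'E'
from h import *
s=robot.sense();print(s["force"])
for n in("scene","top"):
    im=robot.capture(n);cv2.imwrite(f"pics/{n}1.png",im[:,:,::-1])
a=cv2.imread("pics/scene1.png")[160:300,380:540];b=cv2.imread("pics/top1.png")[160:260,160:330]
cv2.imwrite("pics/s1c.png",cv2.resize(a,None,fx=4,fy=4,interpolation=2));cv2.imwrite("pics/t1c.png",cv2.resize(b,None,fx=4.7,fy=4.7,interpolation=2))
E
```

```text
t: 2.85
eef_pos: [0.5237, 0.2108, 0.318]
tcp_rot: [[0.954, -0.3, -0.003], [-0.3, -0.954, -0.001], [-0.003, 0.002, -1.0]]
force: [-0.1, 0.4, 0.7]
finger_gap: -0.0003
[-0.14277771  0.3607667   0.66001711]
```

View pics/s1c.png

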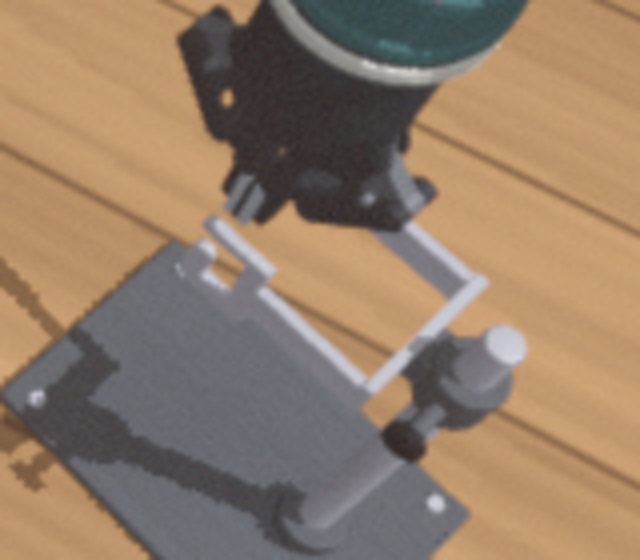

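View pics/t1c.png

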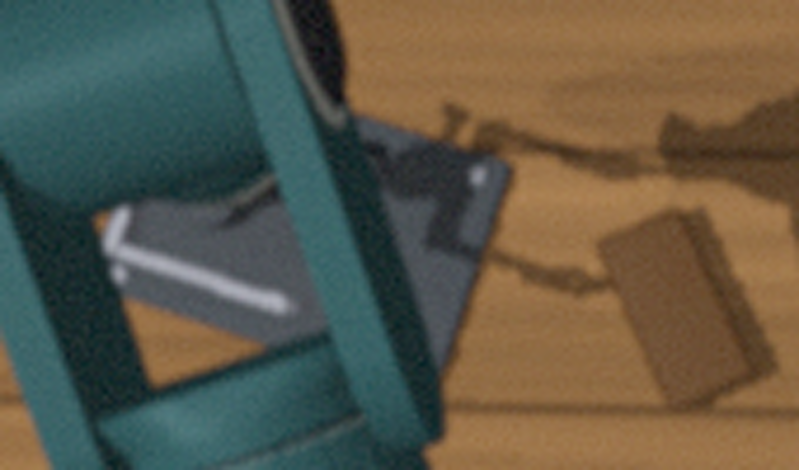

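```bash
python3 -m creep '[{"hand":-1,"delta_pos":[0,0,-6],"twist":[0,0,0]},{"hand":-1,"delta_pos":[0,0,-6],"twist":[0,0,0]},{"hand":-1,"delta_pos":[0,0,-4],"twist":[0,0,0]},{"hand":-1,"delta_pos":[0,0,0],"twist":[0,0,0]}]'
for i in 1; do python3 -m creep '[{"hand":-1,"delta_pos":[0,0,-1],"twist":[0,0,0]},{"hand":-1,"delta_pos":[0,0,-1],"twist":[0,0,0]}]'; done
python3 -m creep '[{"hand":-1,"delta_pos":[0,0,-1],"twist":[0,0,0]},{"hand":-1,"delta_pos":[0,0,-1],"twist":[0,0,0]}]'
```

```text
t: 3.45
eef_pos: [0.5241, 0.2101, 0.304]
tcp_rot: [[0.953, -0.302, -0.0], [-0.302, -0.953, -0.0], [-0.0, 0.0, -1.0]]
force: [0.5, -0.4, 0.0]
finger_gap: -0.0003
t: 3.7
eef_pos: [0.5242, 0.2103, 0.3024]
tcp_rot: [[0.953, -0.302, 0.0], [-0.302, -0.953, 0.0], [0.0, -0.0, -1.0]]
force: [0.5, 0.4, -0.0]
finger_gap: 0.0002
t: 3.95
eef_pos: [0.5242, 0.2103, 0.3003]
tcp_rot: [[0.953, -0.302, 0.0], [-0.302, -0.953, -0.0], [0.0, -0.0, -1.0]]
force: [-0.5, -0.2, -0.8]
finger_gap: -0.0001
```

```bash
python3 -m creep '[{"hand":-1,"delta_pos":[0,0,-1],"twist":[0,0,0]},{"hand":-1,"delta_pos":[0,0,-1],"twist":[0,0,0]}]' | grep -E "eef|force"
python3 -m creep '[{"hand":-1,"delta_pos":[0,0,-1],"twist":[0,0,0]},{"hand":-1,"delta_pos":[0,0,-1],"twist":[0,0,0]}]' | grep -E "eef|force"
```

```text
eef_pos: [0.5242, 0.2103, 0.2983]
force: [-0.8, 0.2, -0.0]
eef_pos: [0.5242, 0.2103, 0.2962]
force: [0.1, -0.1, 0.1]
```

```bash
python3 -m creep '[{"hand":-1,"delta_pos":[0,0,-1],"twist":[0,0,0]},{"hand":-1,"delta_pos":[0,0,-1],"twist":[0,0,0]}]' | grep -E "eef|force"
```

```text
eef_pos: [0.5242, 0.2103, 0.2942]
force: [0.1, 0.2, 1.4]
```

```bash
python3 -m creep '[{"hand":-1,"delta_pos":[0,0,-1],"twist":[0,0,0]}]' | grep -E "eef|force"
```

```text
eef_pos: [0.5242, 0.2103, 0.2932]
force: [-0.6, 0.5, -0.4]
```

```bash
python3 -m creep '[{"hand":-1,"delta_pos":[0,0,-1],"twist":[0,0,0]}]' | grep -E "eef|force"
```

```text
eef_pos: [0.5242, 0.2103, 0.2922]
force: [0.3, 0.2, -0.6]
```

```bash
python3 -m creep '[{"hand":-1,"delta_pos":[0,0,-1],"twist":[0,0,0]}]' | grep -E "eef|force"
```

```text
eef_pos: [0.5242, 0.2103, 0.2913]
force: [-0.6, -0.0, 0.2]
```

```bash
python3 -m creep '[{"hand":-1,"delta_pos":[0,0,-1],"twist":[0,0,0]}]' | grep -E "eef|force"
```

```text
eef_pos: [0.5242, 0.2103, 0.2903]
force: [0.9, 0.1, -0.0]
```

```bash
python3 -m creep '[{"hand":-1,"delta_pos":[0,0,-1],"twist":[0,0,0]}]' | grep -E "eef|force"
```

```text
eef_pos: [0.5242, 0.2102, 0.2892]
force: [0.6, 0.4, -0.7]
```

```bash
python3 -m creep '[{"hand":-1,"delta_pos":[0,0,-1],"twist":[0,0,0]}]' | grep -E "eef|force"
```

```text
eef_pos: [0.5242, 0.2103, 0.2889]
force: [-1.6, -0.8, 7.8]
```

```bash
python3 -m creep '[{"hand":-1,"delta_pos":[0,0,-1],"twist":[0,0,0]}]' | grep -E "eef|force"
```

```text
eef_pos: [0.5243, 0.2103, 0.2888]
force: [-4.6, -2.7, 16.6]
```

```bash
python3 -m creep '[{"hand":-1,"delta_pos":[0,0,6],"twist":[0,0,0]},{"hand":-1,"delta_pos":[0,0,15],"twist":[0,0,0]},{"hand":-1,"delta_pos":[0,0,25],"twist":[0,0,0]},{"hand":1,"delta_pos":[4,-40,0],"twist":[0,0,-1]},{"hand":1,"delta_pos":[4,-50,0],"twist":[0,0,-1]},{"hand":1,"delta_pos":[5,-55,0],"twist":[0,0,-1]},{"hand":1,"delta_pos":[5,-55,0],"twist":[0,0,-1]},{"hand":1,"delta_pos":[5,-55,0],"twist":[0,0,-1]}]'
python3 -m creep '[{"hand":1,"delta_pos":[5,-55,0],"twist":[0,0,-1]},{"hand":1,"delta_pos":[5,-50,0],"twist":[0,0,-1]},{"hand":1,"delta_pos":[4,-40,-15],"twist":[0,0,-1]},{"hand":1,"delta_pos":[1,-12,-25],"twist":[0,0,-1]},{"hand":1,"delta_pos":[0,0,-30],"twist":[0,0,0]},{"hand":1,"delta_pos":[0,0,0],"twist":[0,0,0]}]'
python3 - <<'E'
from h import *
s=robot.sense()
for n in("scene","top"):
    im=robot.capture(n);cv2.imwrite(f"pics/{n}2.png",im[:,:,::-1])
    print(n,proj(n,s["eef_pos"]))
a=cv2.imread("pics/scene2.png")[100:240,190:350];b=cv2.imread("pics/top2.png")[140:240,320:450]
cv2.imwrite("pics/s2c.png",cv2.resize(a,None,fx=4,fy=4,interpolation=2));cv2.imwrite("pics/t2c.png",cv2.resize(b,None,fx=5,fy=5,interpolation=2))
E
```

```text
t: 6.58
eef_pos: [0.5471, -0.0465, 0.3343]
tcp_rot: [[0.923, -0.384, 0.001], [-0.384, -0.923, -0.0], [0.001, -0.0, -1.0]]
force: [1.2, 1.0, 0.8]
finger_gap: 0.0852
t: 7.32
eef_pos: [0.5617, -0.2017, 0.2619]
tcp_rot: [[0.894, -0.448, -0.003], [-0.448, -0.894, 0.001], [-0.003, 0.0, -1.0]]
force: [-0.3, 0.3, 0.3]
finger_gap: 0.0854
scene [256.79582907 146.73753805]
top [384.52415161 181.70543943]
```

View pics/s2c.png

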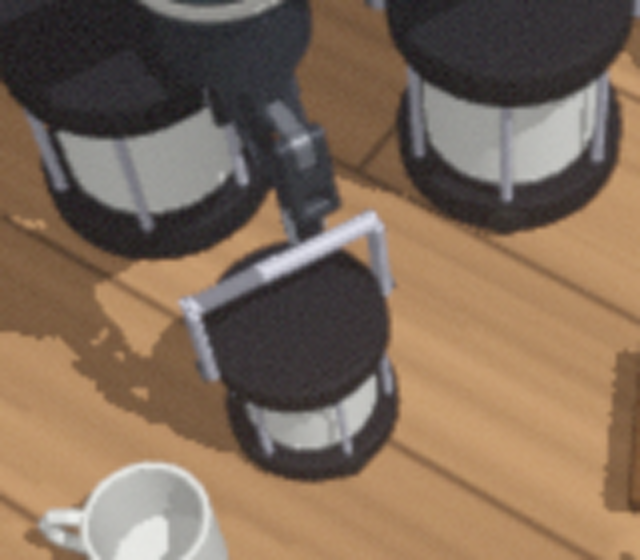

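View pics/t2c.png

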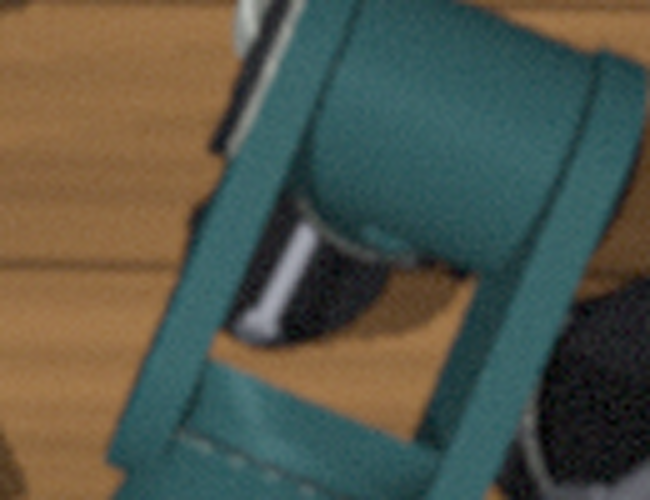

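```bash
python3 -m creep '[{"hand":1,"delta_pos":[0,0,-25],"twist":[0,0,0]},{"hand":1,"delta_pos":[0,0,-25],"twist":[0,0,0]},{"hand":1,"delta_pos":[0,0,-25],"twist":[0,0,0]},{"hand":1,"delta_pos":[0,0,-15],"twist":[0,0,0]},{"hand":1,"delta_pos":[0,0,-7],"twist":[0,0,0]},{"hand":0,"delta_pos":[0,0,0],"twist":[0,0,0]},{"hand":0,"delta_pos":[0,0,0],"twist":[0,0,0]},{"hand":0,"delta_pos":[0,0,0],"twist":[0,0,0]}]' 25
python3 - <<'E'
from h import *
print(robot.sense()["force"])
im=robot.capture("scene")[:,:,::-1];cv2.imwrite("pics/s3c.png",cv2.resize(im[100:240,190:350],None,fx=4,fy=4,interpolation=2))
E
```

```text
t: 8.43
eef_pos: [0.5624, -0.2018, 0.167]
tcp_rot: [[0.894, -0.447, 0.001], [-0.447, -0.894, -0.0], [0.001, -0.0, -1.0]]
force: [-0.6, -0.4, -0.1]
finger_gap: 0.0422
[-0.59070384 -0.35461113 -0.10381598]
```

View pics/s3c.png

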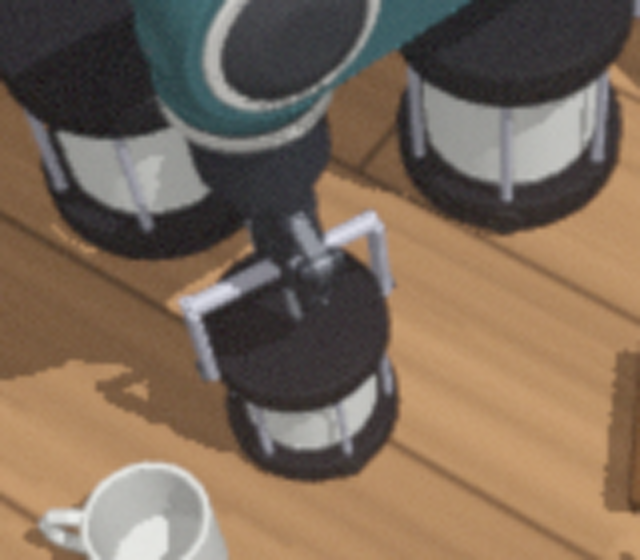

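```bash
python3 -m creep '[{"hand":-0.4,"delta_pos":[0,0,-1],"twist":[0,0,0]},{"hand":-0.6,"delta_pos":[0,0,0],"twist":[0,0,0]},{"hand":-1,"delta_pos":[0,0,0],"twist":[0,0,0]},{"hand":-1,"delta_pos":[0,0,0],"twist":[0,0,0]},{"hand":-1,"delta_pos":[0,0,0],"twist":[0,0,0]},{"hand":-1,"delta_pos":[0,0,0],"twist":[0,0,0]}]' 50
```

```text
t: 9.22
eef_pos: [0.5622, -0.2018, 0.1654]
tcp_rot: [[0.894, -0.447, 0.0], [-0.447, -0.894, -0.0], [0.0, 0.0, -1.0]]
force: [-1.4, -2.6, 1.9]
finger_gap: 0.0103
```

```bash
python3 -m creep '[{"hand":-1,"delta_pos":[0,0,4],"twist":[0,0,0]},{"hand":-1,"delta_pos":[0,0,8],"twist":[0,0,0]},{"hand":-1,"delta_pos":[0,0,12],"twist":[0,0,0]},{"hand":-1,"delta_pos":[0,0,16],"twist":[0,0,0]},{"hand":-1,"delta_pos":[0,0,20],"twist":[0,0,0]},{"hand":-1,"delta_pos":[0,0,20],"twist":[0,0,0]},{"hand":-1,"delta_pos":[0,0,10],"twist":[0,0,0]},{"hand":-1,"delta_pos":[0,0,0],"twist":[0,0,0]}]'
python3 - <<'E'
from h import *
s=robot.sense();print(s["force"],s["torque"])
for n in("scene","top"):
    im=robot.capture(n);cv2.imwrite(f"pics/{n}4.png",im[:,:,::-1])
a=cv2.imread("pics/scene4.png")[70:220,170:350];cv2.imwrite("pics/s4c.png",cv2.resize(a,None,fx=4,fy=4,interpolation=2))
E
```

```text
t: 10.22
eef_pos: [0.5624, -0.2018, 0.2561]
tcp_rot: [[0.894, -0.447, 0.001], [-0.447, -0.894, -0.0], [0.001, -0.0, -1.0]]
force: [-0.2, 0.8, -6.3]
finger_gap: 0.0101
[-0.22188053  0.81629191 -6.2591975 ] [ 0.02192751 -0.03677209  0.04709294]
```

View pics/s4c.png

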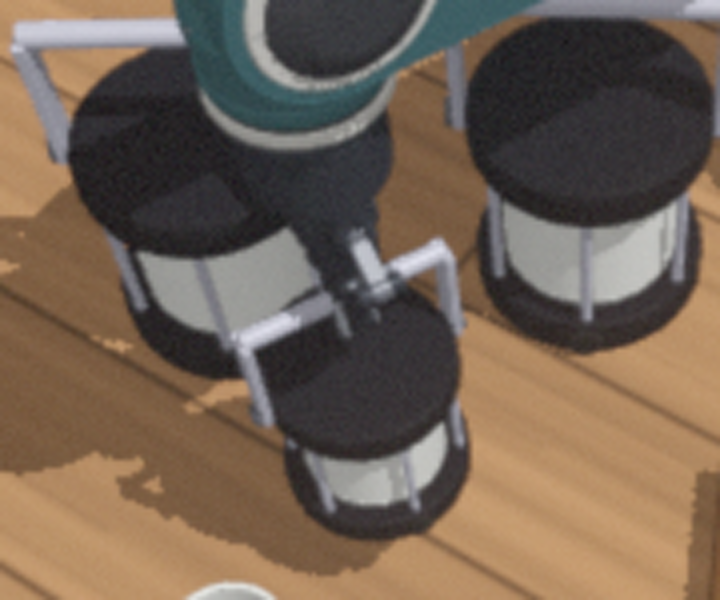

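Run:
```python
from h import *
a=onz("scene",(229.3,155.8),.282);b=onz("scene",(281.5,130.8),.282)
print(a,b,(a+b)/2,np.linalg.norm(a-b),np.degrees(np.arctan2(*(a-b)[[1,0]])))
b=cv2.imread("pics/top4.png")[140:260,320:450];cv2.imwrite("pics/t4c.png",cv2.resize(b,None,fx=5,fy=5,interpolation=2))
ys=np.array([.2957,.9553]);xs=np.array([.9553,-.2957]);o=np.array([.5015,.282])
for y in(-.12,-.1,-.055): print(y,o+y*ys)
```

```text
[ 0.6227543  -0.22618966  0.282     ] [ 0.50726711 -0.17053653  0.282     ] [ 0.56501071 -0.1983631   0.282     ] 0.12819735495660595 -25.729358483946307
-0.12 [0.466016 0.167364]
-0.1 [0.47193 0.18647]
-0.055 [0.4852365 0.2294585]
```

View pics/t4c.png

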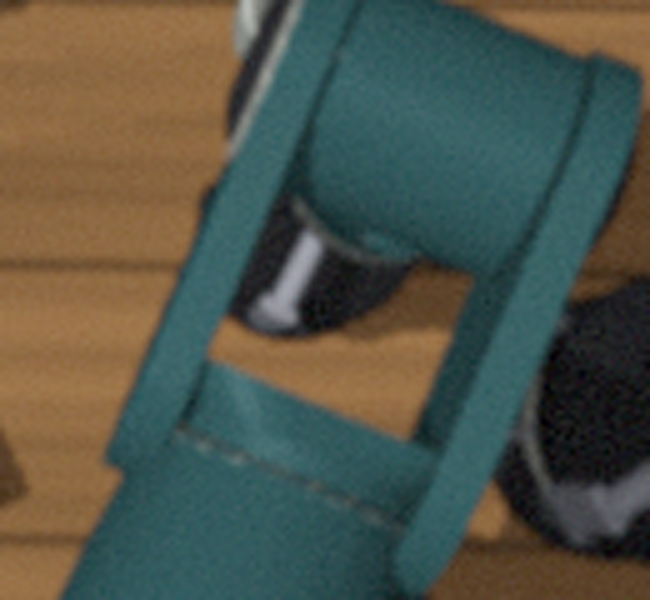

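```bash
python3 -m creep '[{"hand":-1,"delta_pos":[-3,10,0],"twist":[0,0,1]},{"hand":-1,"delta_pos":[-5,20,0],"twist":[0,0,1]},{"hand":-1,"delta_pos":[-8,29,0],"twist":[0,0,1]},{"hand":-1,"delta_pos":[-10,36,0],"twist":[0,0,1]},{"hand":-1,"delta_pos":[-10,36,0],"twist":[0,0,1]},{"hand":-1,"delta_pos":[-10,36,0],"twist":[0,0,1]},{"hand":-1,"delta_pos":[-10,36,0],"twist":[0,0,1]},{"hand":-1,"delta_pos":[-10,36,0],"twist":[0,0,1]}]'
python3 -m creep '[{"hand":-1,"delta_pos":[-10,36,0],"twist":[0,0,1]},{"hand":-1,"delta_pos":[-10,34,0],"twist":[0,0,0.3]},{"hand":-1,"delta_pos":[-7,25,0],"twist":[0,0,0]},{"hand":-1,"delta_pos":[-4,15,0],"twist":[0,0,0]},{"hand":-1,"delta_pos":[-2,10,-3],"twist":[0,0,0]},{"hand":-1,"delta_pos":[0,0,0],"twist":[0,0,0]},{"hand":-1,"delta_pos":[0,0,0],"twist":[0,0,0]}]'
python3 - <<'E'
from h import *
s=robot.sense();print(s["force"],s["torque"],s["joint_pos"])
for n in("scene","top"):
    im=robot.capture(n);cv2.imwrite(f"pics/{n}5.png",im[:,:,::-1])
a=cv2.imread("pics/scene5.png")[140:310,340:540];cv2.imwrite("pics/s5c.png",cv2.resize(a,None,fx=3.5,fy=3.5,interpolation=2))
a=cv2.imread("pics/top5.png")[150:260,160:330];cv2.imwrite("pics/t5c.png",cv2.resize(a,None,fx=4.5,fy=4.5,interpolation=2))
E
```

```text
t: 11.32
eef_pos: [0.4949, 0.0394, 0.2552]
tcp_rot: [[0.949, -0.317, 0.0], [-0.317, -0.949, 0.0], [0.0, -0.0, -1.0]]
force: [0.4, -0.2, -5.7]
finger_gap: 0.0106
t: 12.2
eef_pos: [0.4633, 0.1567, 0.2522]
tcp_rot: [[0.955, -0.297, -0.0], [-0.297, -0.955, -0.0], [-0.0, 0.0, -1.0]]
force: [0.6, -0.7, -6.5]
finger_gap: 0.0105
[ 0.63777086 -0.71461611 -6.48269312] [-0.05490337 -0.02061863  0.06187536] [ 1.57129578e+01 -1.72243303e+01  1.02936959e+02 -1.66026026e-02
  9.43007600e+01  1.23011942e+02]
```

View pics/s5c.png

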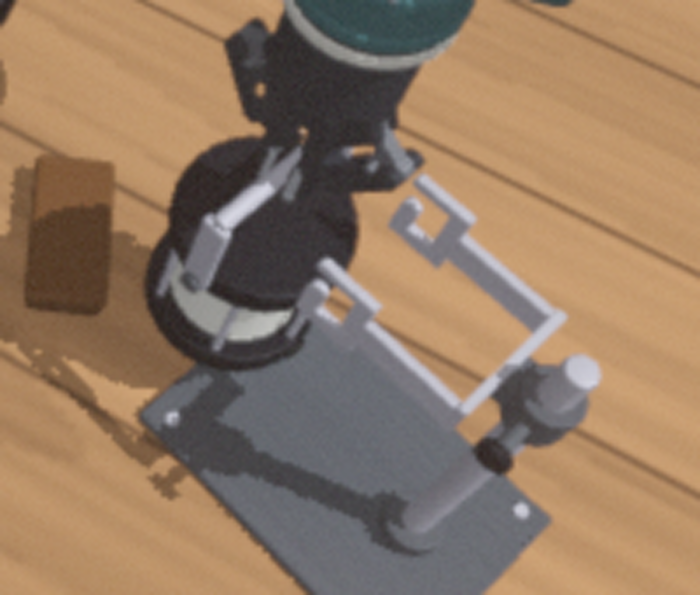

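View pics/t5c.png

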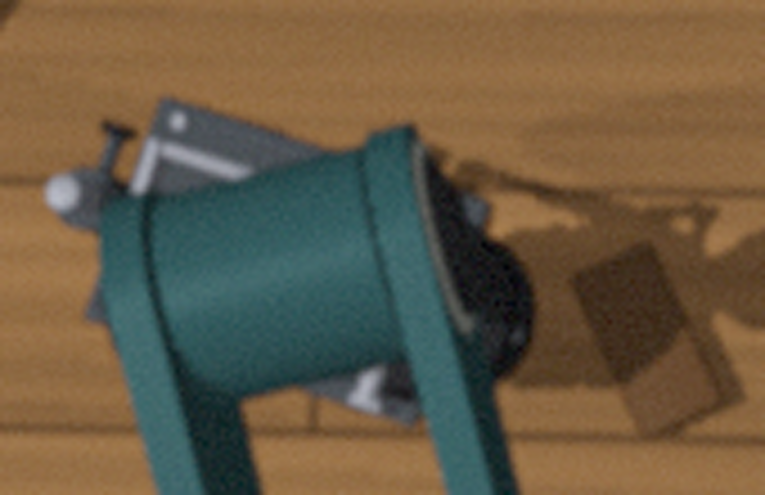

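```bash
python3 -m creep '[{"hand":-1,"delta_pos":[2,6,0.5],"twist":[0,0,0]},{"hand":-1,"delta_pos":[3,10,0],"twist":[0,0,0]},{"hand":-1,"delta_pos":[3,10,0],"twist":[0,0,0]},{"hand":-1,"delta_pos":[2,7,0],"twist":[0,0,0]},{"hand":-1,"delta_pos":[0,0,0],"twist":[0,0,0]}]'
python3 -m creep '[{"hand":-1,"delta_pos":[0.6,1.9,0],"twist":[0,0,0]},{"hand":-1,"delta_pos":[0.6,1.9,0],"twist":[0,0,0]}]'
python3 -m creep '[{"hand":-1,"delta_pos":[0.6,1.9,0],"twist":[0,0,0]},{"hand":-1,"delta_pos":[0.6,1.9,0],"twist":[0,0,0]}]'
```

```text
t: 12.92
eef_pos: [0.4732, 0.1909, 0.2526]
tcp_rot: [[0.955, -0.296, -0.0], [-0.296, -0.955, -0.0], [-0.0, 0.0, -1.0]]
force: [0.0, -0.6, -6.1]
finger_gap: 0.0099
t: 13.18
eef_pos: [0.4744, 0.194, 0.2529]
tcp_rot: [[0.955, -0.297, 0.0], [-0.297, -0.955, 0.0], [0.0, -0.0, -1.0]]
force: [-0.8, 0.1, -5.5]
finger_gap: 0.0105
t: 13.42
eef_pos: [0.4756, 0.198, 0.2528]
tcp_rot: [[0.955, -0.297, 0.0], [-0.297, -0.955, 0.0], [0.0, -0.0, -1.0]]
force: [0.4, 0.6, -6.3]
finger_gap: 0.0101
```

```bash
python3 -m creep '[{"hand":-1,"delta_pos":[0.5,1.4,0],"twist":[0,0,0]},{"hand":-1,"delta_pos":[0.4,1.5,0],"twist":[0,0,0]}]'|grep -E "eef|force"
```

```text
eef_pos: [0.4765, 0.2009, 0.2528]
force: [0.0, -0.3, -6.3]
```

```bash
python3 -m creep '[{"hand":-1,"delta_pos":[0.3,1,0],"twist":[0,0,0]},{"hand":-1,"delta_pos":[0.3,0.9,0],"twist":[0,0,0]}]'|grep -E "eef|force"
```

```text
eef_pos: [0.4771, 0.2027, 0.2528]
force: [0.3, 1.3, -5.8]
```

```bash
python3 -m creep '[{"hand":-1,"delta_pos":[0.3,1,0],"twist":[0,0,0]}]'|grep -E "eef|force"
```

```text
eef_pos: [0.4774, 0.2037, 0.2528]
force: [-0.3, 0.0, -5.1]
```

```bash
python3 -m creep '[{"hand":-1,"delta_pos":[0.3,1,0],"twist":[0,0,0]}]'|grep -E "eef|force"
```

```text
eef_pos: [0.4777, 0.2047, 0.2528]
force: [-0.2, -0.4, -6.4]
```

```bash
python3 -m creep '[{"hand":-1,"delta_pos":[0.3,1,0],"twist":[0,0,0]},{"hand":-1,"delta_pos":[0.3,0.9,0],"twist":[0,0,0]}]'|grep -E "eef|force"
```

```text
eef_pos: [0.4783, 0.2066, 0.2528]
force: [0.4, 0.6, -4.3]
```

```bash
python3 -m creep '[{"hand":-1,"delta_pos":[0.3,1,0],"twist":[0,0,0]}]'|grep -E "eef|force"
```

```text
eef_pos: [0.4786, 0.2076, 0.2528]
force: [-0.9, 0.2, -5.9]
```

```bash
python3 -m creep '[{"hand":-1,"delta_pos":[0.3,1,0],"twist":[0,0,0]}]'|grep -E "eef|force"
```

```text
eef_pos: [0.4789, 0.2087, 0.2528]
force: [0.4, 0.2, -6.2]
```

```bash
python3 -m creep '[{"hand":-1,"delta_pos":[0.3,1,0],"twist":[0,0,0]}]'|grep -E "eef|force"
```

```text
eef_pos: [0.4792, 0.2097, 0.2528]
force: [-0.3, -0.4, -6.6]
```

```bash
python3 -m creep '[{"hand":-1,"delta_pos":[0.3,1,0],"twist":[0,0,0]}]'|grep -E "eef|force"
```

```text
eef_pos: [0.4795, 0.2106, 0.2528]
force: [0.7, -0.1, -5.5]
```

```bash
python3 -m creep '[{"hand":-1,"delta_pos":[0.3,1,0],"twist":[0,0,0]},{"hand":-1,"delta_pos":[0.3,0.9,0],"twist":[0,0,0]}]'|grep -E "eef|force"
```

```text
eef_pos: [0.4801, 0.2125, 0.2528]
force: [-0.3, 0.0, -5.4]
```

```bash
python3 -m creep '[{"hand":-1,"delta_pos":[0.3,1,0],"twist":[0,0,0]},{"hand":-1,"delta_pos":[0.3,0.9,0],"twist":[0,0,0]}]'|grep -E "eef|force"
```

```text
eef_pos: [0.4807, 0.2144, 0.2528]
force: [0.8, 0.3, -6.4]
```

```bash
python3 -m creep '[{"hand":-1,"delta_pos":[0.3,1,0],"twist":[0,0,0]},{"hand":-1,"delta_pos":[0.3,0.9,0],"twist":[0,0,0]}]'|grep -E "eef|force"
```

```text
eef_pos: [0.4813, 0.2163, 0.2528]
force: [0.5, -0.6, -5.5]
```

```bash
python3 -m creep '[{"hand":-1,"delta_pos":[0.3,1,0],"twist":[0,0,0]},{"hand":-1,"delta_pos":[0.3,0.9,0],"twist":[0,0,0]}]'|grep -E "eef|force"
```

```text
eef_pos: [0.4819, 0.2182, 0.2528]
force: [0.1, -0.1, -5.9]
```

```bash
python3 -m creep '[{"hand":-1,"delta_pos":[0.6,1.9,0],"twist":[0,0,0]},{"hand":-1,"delta_pos":[0.3,1,0],"twist":[0,0,0]},{"hand":-1,"delta_pos":[0.3,0.9,0],"twist":[0,0,0]}]'|grep -E "eef|force"
```

```text
eef_pos: [0.4831, 0.222, 0.2528]
force: [-0.1, 0.4, -6.0]
```

```bash
python3 -m creep '[{"hand":-1,"delta_pos":[0.3,1,0],"twist":[0,0,0]},{"hand":-1,"delta_pos":[0.3,0.9,0],"twist":[0,0,0]}]'|grep -E "eef|force"
```

```text
eef_pos: [0.4837, 0.2239, 0.2528]
force: [-0.0, -0.1, -6.1]
```

```bash
python3 -m creep '[{"hand":-1,"delta_pos":[0.3,1,0],"twist":[0,0,0]}]'|grep -E "eef|force"
```

```text
eef_pos: [0.484, 0.2249, 0.2528]
force: [-0.2, 0.1, -5.9]
```

```bash
python3 -m creep '[{"hand":-1,"delta_pos":[0.3,1,0],"twist":[0,0,0]}]'|grep -E "eef|force"
```

```text
eef_pos: [0.4843, 0.2259, 0.2528]
force: [0.1, -0.2, -6.0]
```

```bash
python3 -m creep '[{"hand":-1,"delta_pos":[0.3,1,0],"twist":[0,0,0]}]'|grep -E "eef|force"
```

```text
eef_pos: [0.4846, 0.2269, 0.2528]
force: [-0.2, -0.1, -6.0]
```

```bash
python3 -m creep '[{"hand":-1,"delta_pos":[0.3,1,0],"twist":[0,0,0]}]'|grep -E "eef|force"
```

```text
eef_pos: [0.4849, 0.2279, 0.2528]
force: [-0.4, -1.4, -6.1]
```

```bash
python3 -m creep '[{"hand":-1,"delta_pos":[0.3,1,0],"twist":[0,0,0]}]'|grep -E "eef|force"
```

```text
eef_pos: [0.4852, 0.2289, 0.2528]
force: [-0.5, 0.7, -6.6]
```

```bash
python3 -m creep '[{"hand":-1,"delta_pos":[0.3,1,0],"twist":[0,0,0]}]'|grep -E "eef|force"
```

```text
eef_pos: [0.4855, 0.23, 0.2528]
force: [-0.4, 0.4, -6.1]
```

```bash
python3 -m creep '[{"hand":-1,"delta_pos":[0.3,1,0],"twist":[0,0,0]}]'|grep -E "eef|force"
```

```text
eef_pos: [0.4858, 0.2309, 0.2528]
force: [-0.1, -0.9, -4.7]
```

Run:
```python
from h import *
im=robot.capture("scene");cv2.imwrite("pics/scene6.png",im[:,:,::-1])
a=cv2.imread("pics/scene6.png")[150:290,380:540];cv2.imwrite("pics/s6c.png",cv2.resize(a,None,fx=4.5,fy=4.2,interpolation=2))
```

```text
(no output)
```

View pics/s6c.png

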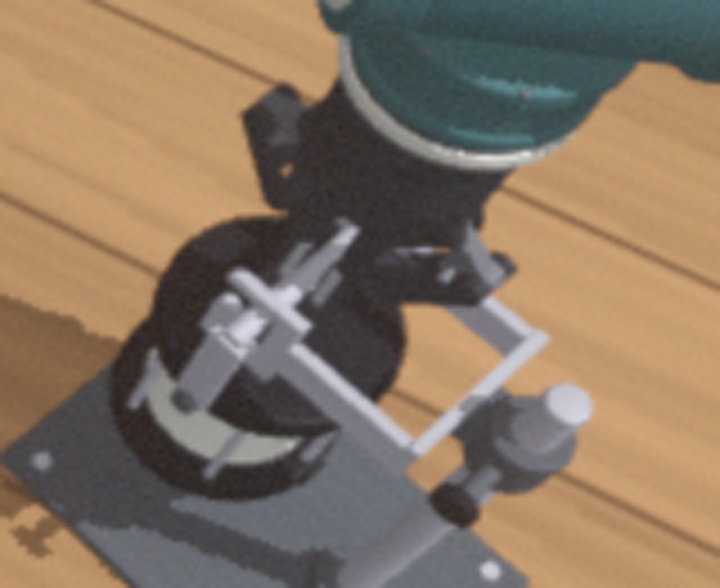

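```bash
python3 -m creep '[{"hand":-1,"delta_pos":[0.3,1,0],"twist":[0,0,0]}]'|grep -E "eef|force"
```

```text
eef_pos: [0.4861, 0.2319, 0.2528]
force: [0.7, 0.7, -6.3]
```

```bash
python3 -m creep '[{"hand":-1,"delta_pos":[0.3,1,0],"twist":[0,0,0]}]'|grep -E "eef|force"
```

```text
eef_pos: [0.4863, 0.2327, 0.2528]
force: [-2.7, -7.1, -4.4]
```

```bash
python3 -m creep '[{"hand":-1,"delta_pos":[-0.8,-2.5,0],"twist":[0,0,0]},{"hand":-1,"delta_pos":[0,0,0],"twist":[0,0,0]},{"hand":-1,"delta_pos":[0,0,-2],"twist":[0,0,0]},{"hand":-1,"delta_pos":[0,0,-2],"twist":[0,0,0]}]'|grep -E "eef|force"
```

```text
eef_pos: [0.4856, 0.2304, 0.2486]
force: [-0.8, 0.4, -5.9]
```

```bash
python3 -m creep '[{"hand":-1,"delta_pos":[0,0,-2],"twist":[0,0,0]},{"hand":-1,"delta_pos":[0,0,-2],"twist":[0,0,0]}]'|grep -E "eef|force"
```

```text
eef_pos: [0.4856, 0.2304, 0.2446]
force: [0.2, 0.6, -5.7]
```

```bash
python3 -m creep '[{"hand":-1,"delta_pos":[0,0,-2],"twist":[0,0,0]},{"hand":-1,"delta_pos":[0,0,-2],"twist":[0,0,0]}]'|grep -E "eef|force"
```

```text
eef_pos: [0.4856, 0.2304, 0.2406]
force: [0.1, -0.4, -6.0]
```

```bash
python3 -m creep '[{"hand":-1,"delta_pos":[0,0,-2],"twist":[0,0,0]},{"hand":-1,"delta_pos":[0,0,-2],"twist":[0,0,0]}]'|grep -E "eef|force"
```

```text
eef_pos: [0.4856, 0.2304, 0.2367]
force: [-0.5, -0.1, -6.3]
```

```bash
python3 -m creep '[{"hand":-1,"delta_pos":[0,0,-1],"twist":[0,0,0]},{"hand":-1,"delta_pos":[0,0,-1],"twist":[0,0,0]}]'|grep -E "eef|force"
```

```text
eef_pos: [0.4856, 0.2304, 0.2348]
force: [-0.2, 0.3, -5.9]
```

```bash
python3 -m creep '[{"hand":-1,"delta_pos":[0,0,-1],"twist":[0,0,0]},{"hand":-1,"delta_pos":[0,0,-1],"twist":[0,0,0]}]'|grep -E "eef|force"
```

```text
eef_pos: [0.4856, 0.2304, 0.2328]
force: [0.6, -0.3, -5.6]
```

```bash
python3 -m creep '[{"hand":-1,"delta_pos":[0,0,-1],"twist":[0,0,0]}]'|grep -E "eef|force"
```

```text
eef_pos: [0.4856, 0.2304, 0.2317]
force: [-0.3, 0.6, -5.7]
```

```bash
python3 -m creep '[{"hand":-1,"delta_pos":[0,0,-1],"twist":[0,0,0]}]'|grep -E "eef|force"
```

```text
eef_pos: [0.4856, 0.2304, 0.2307]
force: [0.9, 0.3, -5.6]
```

```bash
python3 -m creep '[{"hand":-1,"delta_pos":[0,0,-1],"twist":[0,0,0]}]'|grep -E "eef|force"
```

```text
eef_pos: [0.4856, 0.2304, 0.2297]
force: [-0.1, 0.5, -6.7]
```

```bash
python3 -m creep '[{"hand":-1,"delta_pos":[0,0,-1],"twist":[0,0,0]}]'|grep -E "eef|force"
```

```text
eef_pos: [0.4856, 0.2304, 0.2287]
force: [-0.2, 0.1, -6.3]
```

```bash
python3 -m creep '[{"hand":-1,"delta_pos":[0,0,-0.5],"twist":[0,0,0]}]'|grep -E "eef|force"
```

```text
eef_pos: [0.4856, 0.2303, 0.2282]
force: [-0.3, -0.0, -5.1]
```

```bash
python3 -m creep '[{"hand":-1,"delta_pos":[0,0,-0.5],"twist":[0,0,0]}]'|grep -E "eef|force"
```

```text
eef_pos: [0.4856, 0.2304, 0.2278]
force: [-1.2, 0.2, -3.2]
```

```bash
python3 -m creep '[{"hand":-1,"delta_pos":[0,0,-0.5],"twist":[0,0,0]}]'|grep -E "eef|force"
```

```text
eef_pos: [0.4856, 0.2304, 0.2277]
force: [-1.9, -0.9, 0.9]
```

```bash
python3 -m creep '[{"hand":-1,"delta_pos":[0,0,0],"twist":[0,0,0]},{"hand":-1,"delta_pos":[0,0,0],"twist":[0,0,0]},{"hand":-1,"delta_pos":[0,0,0],"twist":[0,0,0]},{"hand":-1,"delta_pos":[0,0,0],"twist":[0,0,0]}]'
python3 - <<'E'
from h import *
s=robot.sense();print(s["force"],s["torque"])
im=robot.capture("scene");cv2.imwrite("pics/scene7.png",im[:,:,::-1])
a=cv2.imread("pics/scene7.png")[150:290,380:540];cv2.imwrite("pics/s7c.png",cv2.resize(a,None,fx=4.5,fy=4.2,interpolation=2))
E
```

```text
t: 20.85
eef_pos: [0.4856, 0.2304, 0.2277]
tcp_rot: [[0.955, -0.297, 0.001], [-0.297, -0.955, 0.0], [0.0, -0.0, -1.0]]
force: [-2.1, -0.8, 3.3]
finger_gap: 0.0099
[-2.10988477 -0.77750283  3.34547165] [-0.16080126  0.36108175  0.00845672]
```

View pics/s7c.png

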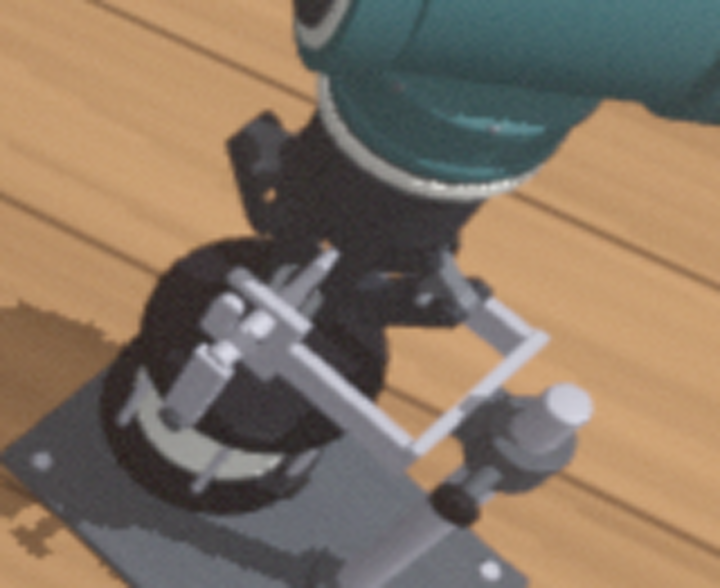

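```bash
python3 -m creep '[{"hand":-1,"delta_pos":[0,0,0.4],"twist":[0,0,0]},{"hand":-1,"delta_pos":[0,0,0],"twist":[0,0,0]},{"hand":-0.7,"delta_pos":[0,0,0],"twist":[0,0,0]},{"hand":-0.6,"delta_pos":[0,0,0],"twist":[0,0,0]},{"hand":-0.4,"delta_pos":[0,0,0],"twist":[0,0,0]},{"hand":-0.2,"delta_pos":[0,0,0],"twist":[0,0,0]},{"hand":-0.2,"delta_pos":[0,0,0],"twist":[0,0,0]},{"hand":-0.2,"delta_pos":[0,0,0],"twist":[0,0,0]}]' 20
python3 - <<'E'
from h import *
im=robot.capture("scene");cv2.imwrite("pics/scene8.png",im[:,:,::-1])
a=cv2.imread("pics/scene8.png")[150:290,380:540];cv2.imwrite("pics/s8c.png",cv2.resize(a,None,fx=4.5,fy=4.2,interpolation=2))
E
```

```text
t: 21.9
eef_pos: [0.4856, 0.2304, 0.2277]
tcp_rot: [[0.955, -0.297, 0.0], [-0.297, -0.955, 0.0], [0.0, -0.0, -1.0]]
force: [0.0, 1.2, 0.4]
finger_gap: 0.034
```

View pics/s8c.png

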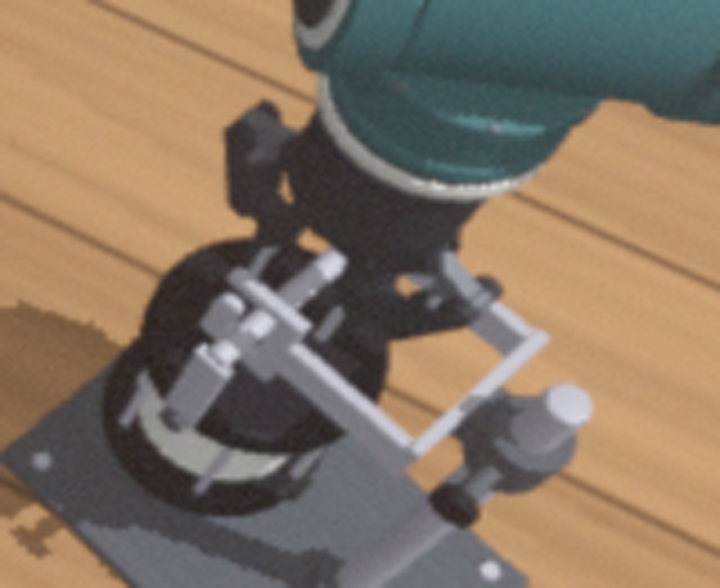

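```bash
python3 -m creep '[{"hand":-0.2,"delta_pos":[0,0,3],"twist":[0,0,0]},{"hand":-0.2,"delta_pos":[0,0,6],"twist":[0,0,0]},{"hand":-0.2,"delta_pos":[0,0,8],"twist":[0,0,0]},{"hand":-0.2,"delta_pos":[0,0,10],"twist":[0,0,0]}]'
python3 -m creep '[{"hand":-0.2,"delta_pos":[0,0,15],"twist":[0,0,0]},{"hand":-0.2,"delta_pos":[0,0,20],"twist":[0,0,0]},{"hand":-0.2,"delta_pos":[0,0,30],"twist":[0,0,0]},{"hand":-0.2,"delta_pos":[0,-30,30],"twist":[0,0,0]},{"hand":-0.2,"delta_pos":[0,-40,20],"twist":[0,0,0]},{"hand":-0.2,"delta_pos":[0,-40,0],"twist":[0,0,0]},{"hand":-0.2,"delta_pos":[0,0,0],"twist":[0,0,0]},{"hand":-0.2,"delta_pos":[0,0,0],"twist":[0,0,0]}]'
python3 - <<'E'
from h import *
for n in("scene","top"):
    im=robot.capture(n);cv2.imwrite(f"pics/{n}9.png",im[:,:,::-1])
a=cv2.imread("pics/scene9.png")[150:290,380:540];cv2.imwrite("pics/s9c.png",cv2.resize(a,None,fx=4.5,fy=4.2,interpolation=2))
E
```

```text
t: 22.45
eef_pos: [0.4856, 0.2304, 0.2555]
tcp_rot: [[0.955, -0.297, 0.0], [-0.297, -0.955, 0.0], [0.0, -0.0, -1.0]]
force: [0.2, 0.4, 0.4]
finger_gap: 0.034
t: 23.45
eef_pos: [0.4856, 0.1206, 0.3704]
tcp_rot: [[0.955, -0.297, 0.001], [-0.297, -0.955, 0.0], [0.0, -0.0, -1.0]]
force: [0.8, 0.4, -0.6]
finger_gap: 0.0342
```

View pics/s9c.png

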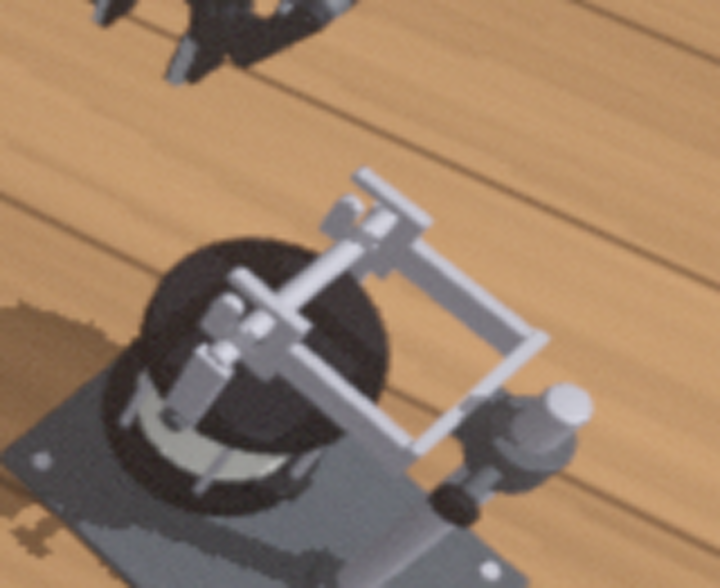

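View pics/scene9.png

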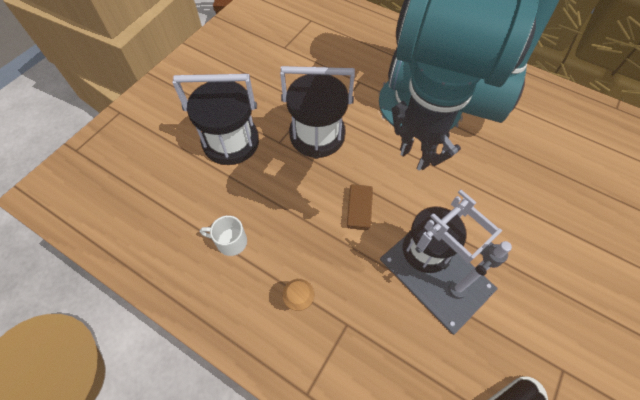

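```bash
python3 -m creep '[{"hand":-0.2,"delta_pos":[0,0,0],"twist":[0,0,0]},{"hand":-0.2,"delta_pos":[0,0,0],"twist":[0,0,0]},{"hand":-0.2,"delta_pos":[0,0,0],"twist":[0,0,0]},{"hand":-0.2,"delta_pos":[0,0,0],"twist":[0,0,0]}]'|head -1
python3 - <<'E'
from h import *
a=cv2.imread("pics/scene9.png");a0=cv2.imread("pics/scene0.png");b=robot.capture("scene")[:,:,::-1]
d=cv2.absdiff(a,b)[180:310,380:520];print(d.mean(),np.percentile(d,99.9))
for n,(x,y,w,h) in dict(mug=(195,210,60,50),mush=(275,275,45,40),tin=(345,180,30,55)).items():
    r=[cv2.phaseCorrelate(*[np.float32(cv2.cvtColor(np.ascontiguousarray(i[y:y+h,x:x+w]),cv2.COLOR_BGR2GRAY)) for i in(a0,b)])[0]];print(n,r)
robot.close_job()
E
```

```text
t: 24.05
1.6775457875457875 10.0
mug [(0.03395831782635028, 0.10353295711861321)]
mush [(0.5059221668166707, 0.02295103965629508)]
tin [(-0.12323561577580122, -0.2655438328593078)]
the job is handed in; nothing more can be done
```

The lantern is hanging in both throats of the hook, let go and still, and the job was handed in at about 24 s; no verdict came back.

**Picking the lantern:** There are three lanterns. I took the small one; its handle bar measured about 126 mm long at about 180 mm height, against about 260 mm height for the other two.

**Finding the hook height:** I touched the top of one lip with the shut fingers, which met it at z ≈ 0.289. That put the throat floors at about 0.242. The touch peaked at about 17 N, under the 20 N limit but closer than I intended.

**Hanging it:**
- I lifted the lantern by its bar; it weighed about 6.3 N.
- The bar went in sideways at floor + 30 mm without touching the noses.
- I felt the back wall at about 7 N, backed off 2 mm, and lowered in steps of 2 mm down to 0.5 mm.
- It touched down at the predicted height (bar about 0.247) with up to about 9 N on the hook. While I still held it, only one throat seemed to carry the load, judging by the torque.
- I then opened the fingers and withdrew straight up, and the tool force stayed near zero.

**Last checks:**
- The last picture shows the bar lying in both throats, with the lantern upright.
- Two pictures 0.6 s apart differ only by noise.
- The mug, tin and mushroom shifted by at most about 0.5 pixel, under 2 mm.
- I could not measure the force on each throat floor, so "both loaded" rests on the picture.
- The two cameras disagreed by about 5 mm in y; I averaged them and confirmed the position by touch.

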